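# Open the sampler's tray cover by its hidden release groove

### The job

Open the cover of the autosampler's vial tray: lightly run a fingertip along the plain edge strip in front of the cover until you find the release groove in it, then press the catch inside the groove so that the cover springs open, and draw back so that the cover can rise all the way on its own spring. Pick nothing up, and leave the other things on the bench and on the sampler where they are.

Things in the scene. Friction and masses are not known exactly. Their poses are not given: they have to be found in the camera images.
- tray: low white vial-tray unit of an autosampler, 400 mm wide (y), 260 mm deep (x), fixed on the bench. Origin: middle of its underside; x points from its front to its hinged rear, y along its front, z up; the front (-x) faces the robot. A grey edge strip runs along its front between two white corners, each 110 mm wide with tops 3 mm above the strip; behind the strip lies the see-through cover.
- edge_mid (a point): middle of the grey edge strip, on its flat rigid top, 100 mm above the bench; tray's axes. The top is 46 mm wide (x, 23 mm either side of this point) and shows 90 mm either side of it along y. One release groove is cut in it, in a new place each time: its middle is up to 46 mm to either side of this point. A fingertip running along the top loses its support over the groove.
- catch (a joint): travel (m) of the catch, a flat grey spring key in the groove: 0 at rest, 0.006 pressed home. The groove is an open notch 48 mm long (y), reaching 42 mm (x) back from the strip's front face; the key (44 x 37 mm) fills it, 16 mm below the strip's top, and sinks straight down: 2.5 N to start, 7 N at 6 mm, then a hard stop. It frees the cover at 4 to 5 mm and springs back when let go.
- cover (a joint): opening angle (rad) of the cover about the hinge at its rear: 0 shut and held by the catch, 1.25 fully open at its stop. Once freed its own spring raises it in about 3 s, with a push of a few newtons; if a gripper is still above it, it rests lightly against that and rises on when the gripper has gone.
- cover_front (a point): middle of the cover's front edge, on its upper face; 25 mm behind the middle of the edge strip and 2 mm below the strip's top while shut. The cover is 336 mm wide and 198 mm deep; open, this edge stands about 285 mm above the bench.
- septa_jar: small closed glass jar, 36 mm wide and 36 mm high, standing loose on the tray unit's right front corner; origin in the middle of its underside. To be left alone.
- vial_rack: loose white vial rack 75 x 125 mm, 48 mm high; origin in the middle of its underside. To be left alone.
- solvent_bottle: loose amber bottle 72 mm wide, 150 mm high; origin in the middle of its underside. To be left alone.
- wash_vial: small loose glass jar 28 mm wide, 55 mm high; origin in the middle of its underside. To be left alone.
- tweezers: steel tweezers lying on the bench, 125 mm long, 6 mm high; origin in the middle, at bench level. To be left alone.
- crimper: hand crimper lying on the bench, about 180 mm long, 22 mm high; origin near its middle, at bench level. To be left alone.
- well_plate: clear flat sample plate 125 x 83 mm, 14 mm high, lying on the bench; origin in the middle of its underside. To be left alone.

How it is judged (in metres and radians):
On the way, in this order (a step that is already met when the one before it is completed fails the run):
1. a fingertip runs on the top of the edge strip, the catch not yet pressed (contact force between the fingers and anything else above 0.2 N and z of the grasp point in the frame of edge_mid between 0.005 and 0.045 m and x of the grasp point in the frame of edge_mid between -0.045 and 0.045 m and y of the grasp point in the frame of edge_mid between -0.105 and 0.105 m and value of joint catch below 0.001 m and value of joint cover below 0.04 rad), for 0.2 s.
2. the catch in the groove is pressed down by the fingers (value of joint catch above 0.004 m and contact force between the fingers and anything else above 1 N), for 0.05 s.
At the end, for the whole second after the job is handed in: The cover stands fully open and still (more than 1.15 of its 1.25 rad), the catch has sprung back (less than 1.5 mm down), and none of the other loose things is more than 15 mm from where it stood (value of joint cover above 1.15 rad and velocity of joint cover between -0.05 and 0.05 rad/s and value of joint catch below 0.0015 m and distance of each of septa_jar, vial_rack, solvent_bottle, wash_vial, tweezers, crimper, well_plate from where it was at the start of the episode below 0.015 m); the robot touches nothing.
It fails at once if the fingers press on something with more than 40 N (run lightly, press as a finger would) (contact force between the fingers and anything else above 40 N).
It fails at once if one of the other things is shoved or lifted (more than 25 mm from its place) (distance of any of septa_jar, vial_rack, solvent_bottle, wash_vial, tweezers, crimper, well_plate from where it was at the start of the episode above 0.025 m).
It also fails if it takes over 54 s, if anything falls off the work surface, if the arm or the gripper's body presses on something with over 40 N, if the wrist force passes 120 N, or if a joint passes its speed limit or range.

### The arm

A 6-joint arm with a two-finger parallel gripper is mounted at the origin on the work surface. World frame = base frame: x ahead of the robot, y to its left, z up, the work surface at z = 0. Lengths are in m, angles in degrees, forces in N, time in s.
With the tool pointing down it reaches from about 0.4 to 0.825 m from the base axis. Payload 7 kg.
Tool frame: the origin (TCP) lies midway between the tips of the shut fingers; the grasp point (between the pads) lies 19 mm behind it; z points along the fingers, y is the direction in which the jaws open and shut (so a half turn about z gives the same grasp; the last joint's range is limited). The gripper opens to 88 mm and grips with 3 to 60 N. Pads are 19 mm wide; open, the fingers measure 130 mm over their backs; the gripper's body (78 mm by 193 mm) begins 47 mm behind the grasp point.
Start: joints at [-52.764, 20.546, 0.682, 0, -70.136, -16.507], TCP at [0.239, -0.631, 0.205] pointing down, gripper open.
Joint ranges: [-176.03, 176.03], [-82.01, 121.73], [-58.28, 71.71], [-173.87, 95.51], [-174.79, -0.11], [-173.66, 173.66]. Speed limits (degrees/s): [136.94, 136.94, 172.46, 180, 180, 180].

### API

Orientations are given as [roll, pitch, yaw] about the fixed x, y, z axes, in that order (R = Rz(yaw) Ry(pitch) Rx(roll)).
In Python, from plant import sensors, viewer, r gives the robot as it stands. The module is installed in compiled form; this text tells all that it offers.
- The arm moves only by the shell command python3 -m handwheel 'ROWS' [OPENING] [FORCE]. ROWS is JSON, one flat list of numbers, 6 for each row, row after row: the shift along the world's x, y, z in cm, then the turn, a rotation vector about the world's x, y, z in rad. In form: [tx, ty, tz, wx, wy, wz, tx, ty, tz, wx, wy, wz, ...]. A call has 1 to 8 rows; each row is the pose to reach, as a shift and turn from the pose measured when the call began; what a row does not reach only later rows make up. A row lasts 1/10 s, in which the tool goes at most 50 mm and 8.59 degrees, less where a joint would pass 70% of its speed; a pose out of reach is approached as far as the arm can. A call with a gripper value outside its range is refused whole. OPENING is the closure in counts, from 0 (fully open) to 255 (shut), set as the call begins (- or left out, the last holds). The fingers move at their own pace and stop on an object; FORCE is the grip in N (left out, the last holds). Time passes only in rows, so rows that repeat a pose let the fingers close. It gives the time, the measured TCP pose, the force and the opening at its end, in the units of the state.
- sensors.get_state(): the state, without advancing time (a new reading comes with each control period).
- viewer.capture(name): name is "scene" or "top" or "wrist"; returns a dict with "img" (420x560x3 uint8, red, green, blue), "camera_matrix" (3x3 intrinsics, pixels), "camera_from_world" (4x4, takes a point from world to camera coordinates); the wrist camera has in their place "mount" (4x4, takes a point from camera to tool coordinates, whose origin is the TCP and whose axes are the flange's). Camera axes: x right, y down, z forward; pixel columns grow to the right and rows downward; lengths in m; the calibration is good to about 2 mm. A picture is of the moment at which its call begins: read the wrist's pose just before it. There is no depth.
- r.close_job(): hands the job in, once; it reports no verdict.
The state is a dict: "time_s": time; "joints": joint angles; "qd": joint speeds; "joint_torque": joint torques, N m; "tcp_pos": TCP position; "eef_rot": TCP orientation; "contact_force": force on the tool from outside, world axes, zero at the start; "moment": the same for the moment, N m; "gripper_width": finger opening in m.
Only numpy, scipy, OpenCV 4.12 (cv2) and the standard library are available. Lean on these libraries where they do the work, as an engineer would, in place of code of your own. Each camera call takes 0.05 s, during which the arm holds its last target.

## Working session

There is one attempt and no reset: what is moved stays moved. The work goes in short steps, Python scripts to look and compute and a shell command to move; the robot and the scene stay as the last step left them, time stands still between calls to the robot, and variables do not carry over. Pictures are saved under pics/ and viewed, and the job is handed in when it is done.

```bash
mkdir -p pics
python3 - <<'E'
from plant import sensors, viewer, r
import cv2
s=sensors.get_state(); print(s)
for n in ("scene","top"):
    c=viewer.capture(n); cv2.imwrite(f"pics/{n}0.png",c["img"][:,:,::-1]); print(n,c["camera_matrix"],c["camera_from_world"])
E
```

```text
{'time_s': 0.0, 'joints': array([-5.27653998e+01,  2.05906883e+01,  6.31956104e-01, -2.04116548e-02,
       -7.01361397e+01, -1.65066605e+01]), 'qd': array([ 0.00454613,  0.04405727,  0.01379937, -0.08523365,  0.12640893,
       -0.00899011]), 'joint_torque': array([-5.42303678e-04, -5.82724357e+01,  2.93059194e+01,  6.99701786e+00,
        7.06247418e-03, -1.53426822e-04]), 'tcp_pos': array([ 0.23867531, -0.63081062,  0.20391643]), 'eef_rot': array([ 1.79903586e+02, -8.56097083e-03, -1.59279005e+02]), 'contact_force': array([ 0.38965598, -0.3586196 ,  0.40068172]), 'moment': array([0.00641704, 0.02935421, 0.01523233]), 'gripper_width': 0.08778755256723429}
scene [[475.12203642   0.         281.57178022]
 [  0.         475.12203642 206.72968752]
 [  0.           0.           1.        ]] [[-0.75056424  0.66077308  0.00568006  0.38336031]
 [ 0.38138288  0.44019585 -0.81288051 -0.10784963]
 [-0.53962989 -0.60795276 -0.5824028   1.7974349 ]
 [ 0.          0.          0.          1.        ]]
top [[469.22684383   0.         280.16162981]
 [  0.         469.22684383 207.38528526]
 [  0.           0.           1.        ]] [[-0.02547445 -0.99954391  0.01621833  0.00590226]
 [-0.99529103  0.02384159 -0.09395397  0.51896511]
 [ 0.09352445 -0.01853538 -0.99544443  1.56653425]
 [ 0.          0.          0.          1.        ]]
```

View pics/scene0.png

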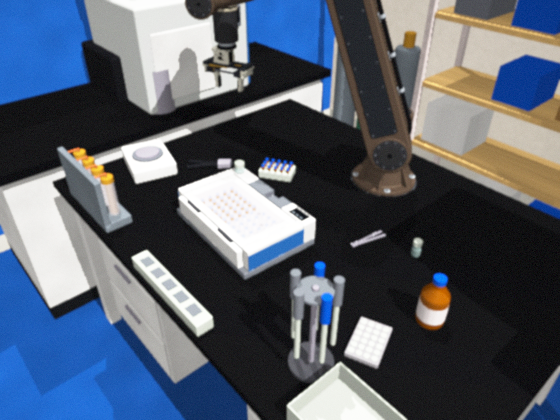

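View pics/top0.png

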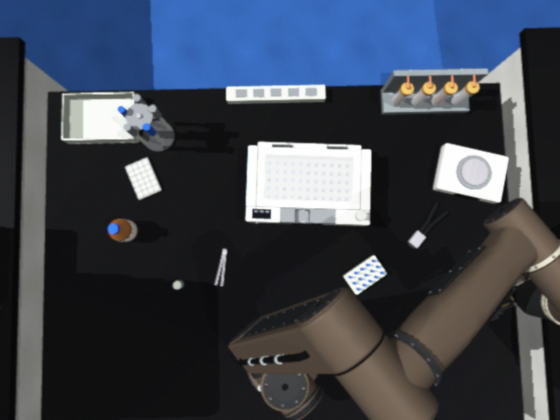

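The top view shows the tray at about (308,185), with its grey strip along row ~215 between columns 280 and 340. The jar is at (362,215). I'll enlarge that area.

Run:
```python
import cv2
a=cv2.imread("pics/top0.png")[135:235,235:385]; cv2.imwrite("pics/t_zoom.png",cv2.resize(a,None,fx=5,fy=5,interpolation=cv2.INTER_CUBIC))
a=cv2.imread("pics/scene0.png")[150:280,170:325]; cv2.imwrite("pics/s_zoom.png",cv2.resize(a,None,fx=4.5,fy=4.5,interpolation=cv2.INTER_CUBIC))
```

```text
(no output)
```

View pics/t_zoom.png

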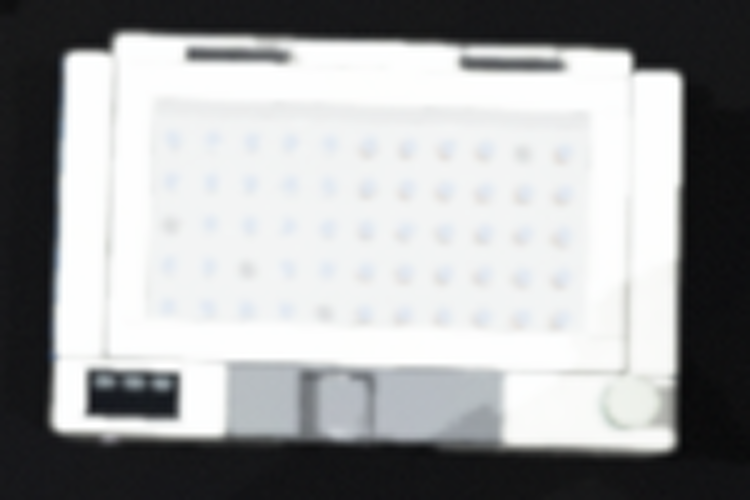

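View pics/s_zoom.png

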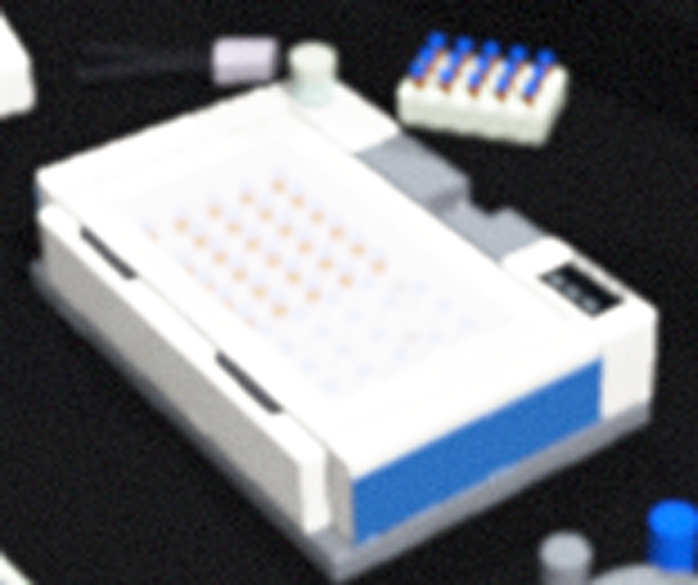

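The groove shows clearly in the enlarged top view, at columns ~301–375 (full image 295–310). The strip spans zoomed columns 227–502 and rows 365–440. Next I cast rays at z=0.100, checking the result with a grey mask.

```bash
cat > h.py <<'E'
import numpy as np
K=np.array([[469.22684383,0,280.16162981],[0,469.22684383,207.38528526],[0,0,1]])
T=np.array([[-0.02547445,-0.99954391,0.01621833,0.00590226],[-0.99529103,0.02384159,-0.09395397,0.51896511],[0.09352445,-0.01853538,-0.99544443,1.56653425],[0,0,0,1]])
def ray(u,v,z):
    R=T[:3,:3];c=-R.T@T[:3,3]; d=R.T@np.linalg.inv(K)@[u,v,1]
    return c+d*(z-c[2])/d[2]
E
python3 - <<'E'
from h import *
import cv2
a=cv2.imread("pics/top0.png")
hsv=cv2.cvtColor(a,cv2.COLOR_BGR2HSV)
m=cv2.inRange(hsv,(0,0,60),(180,80,200)); m[:205]=0;m[226:]=0;m[:,:278]=0;m[:,338:]=0
for v in (212,215,218): print(v,a[v,274:342].mean(1).astype(int))
print(a[203:232,290].mean(1).astype(int),a[203:232,325].mean(1).astype(int))
z=lambda x,y:(235+(x+.5)/5-.5,135+(y+.5)/5-.5)
for n,x,y,h in [("FL strip",227,437,.1),("FR strip",502,443,.1),("RL",230,362,.1),("RR",500,374,.1),("g left",302,400,.1),("g right",374,400,.1),("corner FL",52,432,.103),("corner FR",676,449,.103),("jar top",632,402,.139),("tray RL",66,52,.103),("tray RR",683,72,.103)]:
    print(n,ray(*z(x,y),h).round(4))
E
```

```text
212 [254 254 254 254 253 246 211 189 189 189 189 188 189 189 188 188 188 189
 187 183 162 128 120 129 154 181 188 187 187 189 188 188 186 175 144 131
 167 185 189 188 188 188 189 188 188 188 188 188 187 187 187 187 188 187
 188 189 189 188 189 189 193 217 244 253 254 254 254 254]
215 [254 254 254 253 253 245 207 188 189 188 189 189 189 189 189 189 188 187
 188 183 160 124 120 130 154 181 188 188 188 188 188 187 188 181 159 149
 177 188 188 188 188 188 189 188 189 189 188 189 188 188 188 187 189 189
 188 187 186 182 182 184 191 217 244 252 253 252 251 250]
218 [254 254 254 253 252 243 204 188 189 188 189 190 189 189 189 188 189 187
 188 184 163 129 123 130 154 181 189 188 188 189 189 187 182 172 156 148
 178 188 189 189 188 188 187 188 189 188 188 189 188 188 187 183 179 169
 162 160 160 160 160 163 169 198 234 247 249 250 250 250]
[254 254 253 249 204 181 188 188 188 188 188 188 188 187 188 189 188 186
 169 115  66  32  23  23  21  20  21  20  19] [254 254 254 253 250 211 185 187 188 187 187 187 187 189 187 183 175 166
 159 144 103  73  35  19  19  20  19  19  20]
FL strip [ 0.4646 -0.0038  0.1   ]
FR strip [ 0.4564 -0.181   0.1   ]
RL [ 0.5131 -0.007   0.1   ]
RR [ 0.5011 -0.1813  0.1   ]
g left [ 0.4873 -0.0528  0.1   ]
g right [ 0.4862 -0.0993  0.1   ]
corner FL [0.4704 0.1085 0.103 ]
corner FR [ 0.4496 -0.2928  0.103 ]
jar top [ 0.478  -0.2587  0.139 ]
tray RL [0.7183 0.0948 0.103 ]
tray RR [ 0.6962 -0.3081  0.103 ]
```

Measured geometry agrees with what was given: front width 401 mm, strip 177×46 mm, groove about 47 mm. The tray yaw is ≈ −3°, edge_mid ≈ (0.484, −0.093), and the groove middle ≈ +17 mm along tray y. The plan is to shut the fingers with the jaw axis along tray x (yaw −93°). I'll start at tray (−8, −30) mm and run toward +y.

```bash
python3 -m handwheel '[1.5,3.5,0,0,0,0.09,3.5,7.5,0,0,0,0.18,5.5,12,0,0,0,0.28,7.5,16.5,0,0,0,0.38,9.5,21,0,0,0,0.48,11.5,25.5,0,0,0,0.58,13.5,29.5,0,0,0,0.68,15,32.5,0,0,0,0.76]' 255 20
```

```text
time_s: 0.9
tcp_pos: [0.3893, -0.3036, 0.2041]
eef_rot: [179.9, 0.0, -115.4]
contact_force: [-0.3, -0.7, -0.6]
gripper_width: 0.0291
```

Run:
```python
from plant import sensors
s=sensors.get_state();print({k:s[k].round(3) for k in("joints","tcp_pos","eef_rot","contact_force")},s["gripper_width"])
```

```text
{'joints': array([-1.5108e+01,  3.3400e+00, -2.1600e+01, -2.5000e-02, -6.5125e+01,
       -1.0325e+01]), 'tcp_pos': array([ 0.389, -0.304,  0.204]), 'eef_rot': array([ 1.79931e+02,  1.10000e-02, -1.15443e+02]), 'contact_force': array([-0.341, -0.713, -0.597])} 0.029056910187658047
```

```bash
python3 -m handwheel '[1.5,3.5,0,0,0,0.08,3.5,7.5,0,0,0,0.17,5.5,12,0,0,0,0.27,7.5,16,-1,0,0,0.35,8.5,18.1,-3,0,0,0.391,8.5,18.1,-5,0,0,0.391,8.5,18.1,-7.4,0,0,0.391,8.5,18.1,-7.4,0,0,0.391]'
python3 - <<'E'
from plant import sensors,viewer
import cv2
for n in("scene","top","wrist"):
    c=viewer.capture(n); cv2.imwrite(f"pics/{n}1.png",c["img"][:,:,::-1])
print(c["camera_matrix"],c["mount"])
a=cv2.imread("pics/scene1.png")[120:290,160:340]; cv2.imwrite("pics/s1_zoom.png",cv2.resize(a,None,fx=3.5,fy=3.5))
print(sensors.get_state()["contact_force"],sensors.get_state()["gripper_width"])
E
```

```text
time_s: 1.7
tcp_pos: [0.4718, -0.1222, 0.1271]
eef_rot: [179.6, -0.0, -93.0]
contact_force: [-0.6, -0.6, -0.2]
gripper_width: 0.0004
[[378.42713087   0.         280.93442632]
 [  0.         378.42713087 219.11479262]
 [  0.           0.           1.        ]] [[ 1.87316662e-04 -9.53390849e-01 -3.01738056e-01  8.19056572e-02]
 [ 9.99999851e-01  2.41179694e-05  5.44587530e-04 -2.40203730e-04]
 [-5.11927458e-04 -3.01738114e-01  9.53390711e-01 -1.79676370e-01]
 [ 0.00000000e+00  0.00000000e+00  0.00000000e+00  1.00000000e+00]]
[ 0.14865838 -0.3794192  -0.06644424] 0.00038545275583439214
```

View pics/s1_zoom.png

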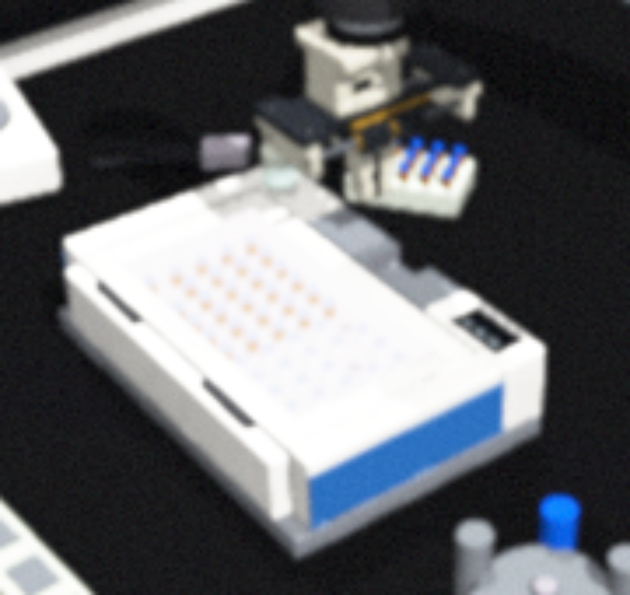

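View pics/wrist1.png

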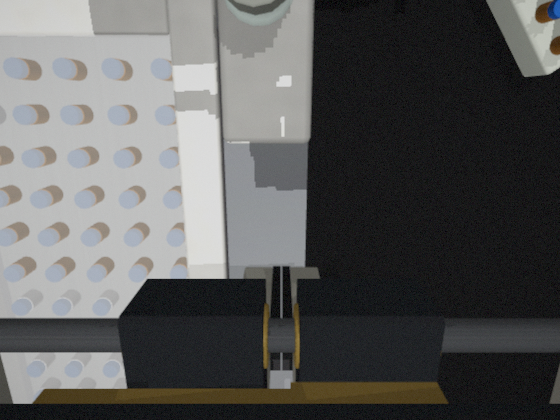

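The wrist view shows the shut fingertips at columns 245–320, row ~270, over the strip at columns 226–306. They sit about 8 mm forward of its middle, as planned, and the jar at (258,5) is well away. I'll descend now.

```bash
python3 -m handwheel '[0,0,-0.7,0,0,0,0,0,-1.4,0,0,0,0,0,-2.0,0,0,0,0,0,-2.2,0,0,0,0,0,-2.2,0,0,0]'; python3 -m handwheel '[0,0,-0.1,0,0,0,0,0,-0.2,0,0,0,0,0,-0.3,0,0,0,0,0,-0.3,0,0,0]'
```

```text
time_s: 2.35
tcp_pos: [0.4744, -0.1229, 0.1086]
eef_rot: [179.9, -0.0, -93.0]
contact_force: [-0.8, -0.4, 0.3]
gripper_width: 0.0005
time_s: 2.75
tcp_pos: [0.4744, -0.1229, 0.1055]
eef_rot: [179.9, -0.0, -93.0]
contact_force: [-0.5, 0.9, 0.7]
gripper_width: 0.0005
```

```bash
python3 -m handwheel '[0,0,-0.15,0,0,0,0,0,-0.3,0,0,0,0,0,-0.4,0,0,0,0,0,-0.4,0,0,0]'; python3 -m handwheel '[0,0,-0.1,0,0,0,0,0,-0.1,0,0,0]'
```

```text
time_s: 3.15
tcp_pos: [0.4742, -0.1229, 0.1013]
eef_rot: [179.9, -0.0, -93.0]
contact_force: [0.1, 0.2, 0.3]
gripper_width: 0.0001
time_s: 3.35
tcp_pos: [0.4741, -0.1229, 0.1001]
eef_rot: [179.9, -0.0, -93.0]
contact_force: [-0.4, 0.5, 0.5]
gripper_width: 0.0005
```

```bash
python3 -m handwheel '[0,0,-0.05,0,0,0,0,0,-0.05,0,0,0]';python3 -m handwheel '[0,0,-0.05,0,0,0,0,0,-0.05,0,0,0]'
```

```text
time_s: 3.55
tcp_pos: [0.4741, -0.1229, 0.0996]
eef_rot: [179.9, -0.0, -93.1]
contact_force: [0.8, -0.3, 1.0]
gripper_width: 0.0004
time_s: 3.75
tcp_pos: [0.4741, -0.1229, 0.0991]
eef_rot: [179.9, -0.0, -93.1]
contact_force: [0.2, -0.7, 0.5]
gripper_width: 0.0003
```

```bash
python3 -m handwheel '[0,0,-0.05,0,0,0,0,0,-0.05,0,0,0]';python3 -m handwheel '[0,0,-0.05,0,0,0,0,0,-0.05,0,0,0]'
```

```text
time_s: 3.95
tcp_pos: [0.4741, -0.1229, 0.0985]
eef_rot: [179.9, -0.0, -93.1]
contact_force: [-0.3, -0.3, 0.2]
gripper_width: 0.0003
time_s: 4.15
tcp_pos: [0.4739, -0.1229, 0.0979]
eef_rot: [179.9, -0.0, -93.1]
contact_force: [-0.5, 0.3, -0.3]
gripper_width: 0.0007
```

No contact yet at 98 mm, 2 mm below the expected height, so I'll look before going on.

Run:
```python
from plant import sensors,viewer
import cv2
c=viewer.capture("wrist"); cv2.imwrite("pics/wrist2.png",c["img"][:,:,::-1])
for i in range(3): 
  viewer.capture("top"); print(sensors.get_state()["contact_force"],sensors.get_state()["tcp_pos"])
```

```text
[ 0.43839336 -0.38946503  0.14525144] [ 0.47399879 -0.12287758  0.09794486]
[-0.45363327 -0.3463451  -0.71601426] [ 0.4740051  -0.12288704  0.09796087]
[-0.35021774 -0.2918874   0.3118887 ] [ 0.47405351 -0.12288502  0.09799321]
```

View pics/wrist2.png

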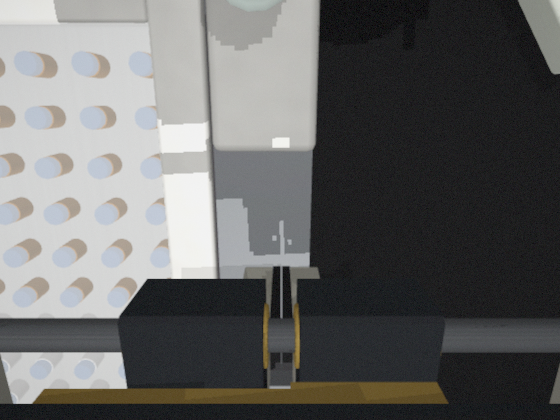

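The fingertips (row ~268) are still over plain strip, with shadow close ahead. I'll keep going down in small steps.

```bash
for i in 1 2 3; do python3 -m handwheel '[0,0,-0.05,0,0,0,0,0,-0.05,0,0,0]' | sed -n '2p;4p'; done
```

```text
tcp_pos: [0.474, -0.1229, 0.0974]
contact_force: [0.3, 0.2, -0.5]
tcp_pos: [0.474, -0.1229, 0.0969]
contact_force: [0.6, 0.3, 0.2]
tcp_pos: [0.4739, -0.1229, 0.0963]
contact_force: [-0.6, 0.0, -0.8]
```

Run:
```python
import numpy as np
from scipy.spatial.transform import Rotation as Ro
K=np.array([[378.427,0,280.934],[0,378.427,219.115],[0,0,1]])
M=np.array([[1.87316662e-04,-9.53390849e-01,-3.01738056e-01,8.19056572e-02],[9.99999851e-01,2.41179694e-05,5.44587530e-04,-2.40203730e-04],[-5.11927458e-04,-3.01738114e-01,9.53390711e-01,-1.79676370e-01],[0,0,0,1]])
p=np.array([0.47399,-0.12288,0.09796]);R=Ro.from_euler('xyz',[179.9,0,-93.1],degrees=True).as_matrix()
def ray(u,v,z):
    d=R@M[:3,:3]@np.linalg.inv(K)@[u,v,1];c=p+R@M[:3,3];return (c+d*(z-c[2])/d[2]).round(4)
for u,v in[(215,148),(311,148),(218,265),(310,265)]:print(ray(u,v,.1))
# pixel of TCP
for t in ([0,0,0,1],[0.0095,.021,0,1],[0.0095,-.021,0,1],[0.0095,.021,-0.01,1]):
    q=np.linalg.inv(M)@t; q=K@q[:3]/q[2];print("tip",t,q[:2].round())
```

```text
[ 0.5015 -0.1848  0.1   ]
[ 0.4569 -0.1824  0.1   ]
[ 0.5062 -0.1257  0.1   ]
[ 0.4592 -0.1231  0.1   ]
tip [0, 0, 0, 1] [281. 265.]
tip [0.0095, 0.021, 0, 1] [322. 248.]
tip [0.0095, -0.021, 0, 1] [240. 248.]
tip [0.0095, 0.021, -0.01, 1] [324. 256.]
```

Strip position is confirmed by the wrist view: right end at y −0.183, width 46.7 mm. The tips appear somewhat shorter than the nominal TCP, so I'll continue gently.

```bash
python3 -m handwheel '[0,0,-0.05,0,0,0,0,0,-0.1,0,0,0]' | sed -n '2p;4p'; python3 -m handwheel '[0,0,-0.05,0,0,0,0,0,-0.1,0,0,0]' | sed -n '2p;4p'
```

```text
tcp_pos: [0.4739, -0.1229, 0.0952]
contact_force: [0.3, -0.3, -0.7]
tcp_pos: [0.4739, -0.1229, 0.0942]
contact_force: [0.5, -0.0, -0.2]
```

Run:
```python
from plant import sensors,viewer
import cv2
c=viewer.capture("scene"); cv2.imwrite("pics/scene3.png",c["img"][:,:,::-1])
a=cv2.imread("pics/scene3.png")[130:230,210:320]; cv2.imwrite("pics/s3_zoom.png",cv2.resize(a,None,fx=6,fy=6,interpolation=cv2.INTER_CUBIC))
```

```text
(no output)
```

View pics/s3_zoom.png

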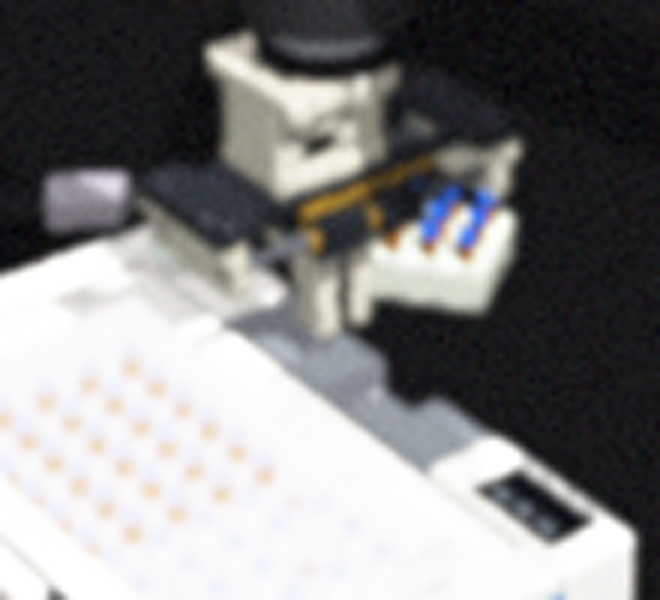

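The fingertips (zoom (325,325)) are at or just above the strip surface, clear of the notch at (400,390).

```bash
python3 -m handwheel '[0,0,-0.05,0,0,0,0,0,-0.1,0,0,0]' | sed -n '2p;4p'; python3 -m handwheel '[0,0,-0.05,0,0,0,0,0,-0.1,0,0,0]' | sed -n '2p;4p'
```

```text
tcp_pos: [0.4738, -0.1229, 0.0931]
contact_force: [0.1, 0.0, -1.0]
tcp_pos: [0.4738, -0.1229, 0.092]
contact_force: [0.2, 0.2, 0.2]
```

```bash
python3 -m handwheel '[0,0,-0.05,0,0,0,0,0,-0.1,0,0,0]' | sed -n '2p;4p'; python3 -m handwheel '[0,0,-0.05,0,0,0,0,0,-0.1,0,0,0]' | sed -n '2p;4p'
```

```text
tcp_pos: [0.4738, -0.1229, 0.0909]
contact_force: [-0.0, 0.5, 0.6]
tcp_pos: [0.4738, -0.1229, 0.0899]
contact_force: [-0.1, -0.1, 0.5]
```

```bash
python3 -m handwheel '[0,0,-0.05,0,0,0,0,0,-0.1,0,0,0]' | sed -n '2p;4p'; python3 -m handwheel '[0,0,-0.05,0,0,0,0,0,-0.1,0,0,0]' | sed -n '2p;4p'
```

```text
tcp_pos: [0.4738, -0.1229, 0.0888]
contact_force: [-0.6, 0.4, -0.0]
tcp_pos: [0.4738, -0.1229, 0.0878]
contact_force: [-0.3, 0.6, -0.2]
```

Run:
```python
from plant import sensors,viewer
import cv2,numpy as np
c=viewer.capture("scene"); a=c["img"][:,:,::-1]; a=cv2.resize(a[130:220,220:310],None,fx=6,fy=6,interpolation=cv2.INTER_CUBIC)
print(c["camera_from_world"])
K=c["camera_matrix"];T=c["camera_from_world"]
for w in ([.4738,-.1229,.0878],[.4738,-.1229,.1],[.4564,-.1836,.1],[.474,-.0038,.1]):
    q=K@(T@[*w,1])[:3];q=q[:2]/q[2];z=(q-[220,130])*6;print(w,q,z)
    cv2.circle(a,(int(z[0]),int(z[1])),3,(0,0,255),-1)
cv2.imwrite("pics/s4.png",a)
c=viewer.capture("wrist"); cv2.imwrite("pics/w4.png",c["img"][:,:,::-1])
```

```text
[[-0.75056424  0.66077308  0.00568006  0.38336031]
 [ 0.38138288  0.44019585 -0.81288051 -0.10784963]
 [-0.53962989 -0.60795276 -0.5824028   1.7974349 ]
 [ 0.          0.          0.          1.        ]]
[0.4738, -0.1229, 0.0878] [265.49480246 190.7577078 ] [272.96881476 364.54624679]
[0.4738, -0.1229, 0.1] [265.44262322 187.66103908] [272.6557393  345.96623446]
[0.4564, -0.1836, 0.1] [257.89836464 178.33404786] [227.39018785 290.00428715]
[0.474, -0.0038, 0.1] [289.77443067 203.52058802] [418.646584   441.12352809]
```

View pics/s4.png

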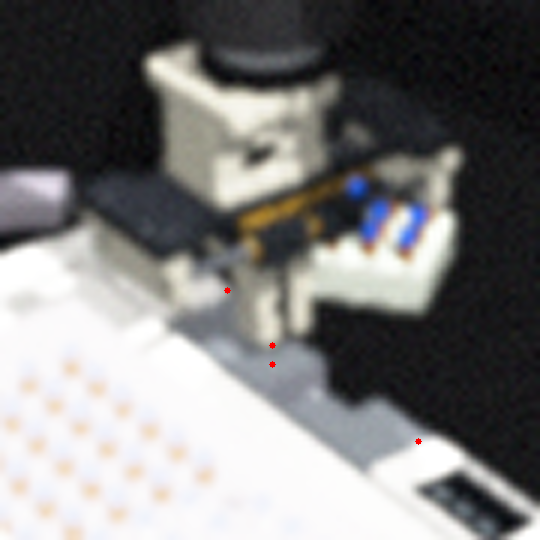

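View pics/w4.png

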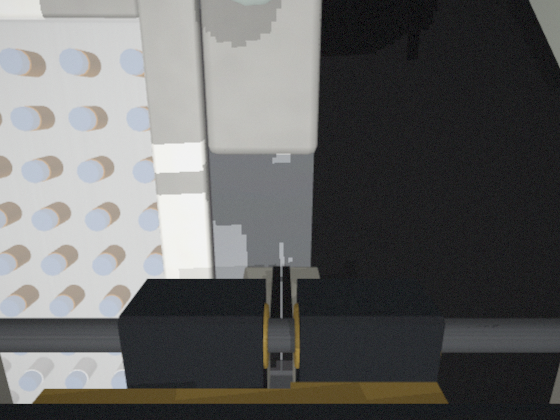

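The scene view puts the real tips (zoom (275,342)) at roughly z≈0.10, about 12 mm above the nominal TCP. Contact should be close.

```bash
python3 -m handwheel '[0,0,-0.05,0,0,0,0,0,-0.05,0,0,0]' | sed -n '2p;4p'; python3 -m handwheel '[0,0,-0.05,0,0,0,0,0,-0.05,0,0,0]' | sed -n '2p;4p';python3 -m handwheel '[0,0,-0.05,0,0,0,0,0,-0.05,0,0,0]' | sed -n '2p;4p'
```

```text
tcp_pos: [0.4737, -0.1229, 0.0872]
contact_force: [-0.7, -0.2, -0.1]
tcp_pos: [0.4737, -0.1229, 0.0866]
contact_force: [0.2, -0.5, 0.1]
tcp_pos: [0.4736, -0.1229, 0.0861]
contact_force: [0.7, 0.8, -0.4]
```

Run:
```python
import numpy as np,cv2
from scipy.spatial.transform import Rotation as Ro
from plant import sensors
s=sensors.get_state();print(s["tcp_pos"],s["eef_rot"],s["joints"])
K=np.array([[378.427,0,280.934],[0,378.427,219.115],[0,0,1]])
M=np.array([[1.87316662e-04,-9.53390849e-01,-3.01738056e-01,8.19056572e-02],[9.99999851e-01,2.41179694e-05,5.44587530e-04,-2.40203730e-04],[-5.11927458e-04,-3.01738114e-01,9.53390711e-01,-1.79676370e-01],[0,0,0,1]])
R=Ro.from_euler('xyz',[179.9,0,-93.1],degrees=True).as_matrix()
for name,zt in(("wrist1",.1285),("wrist2",.09796),("w4",.0878)):
    a=cv2.imread(f"pics/{name}.png").mean(2); v=200
    row=a[v]; g=np.diff(row)
    l=150+np.argmin(g[150:250]); rr=270+np.argmin(g[270:340])
    p=np.array([.4739,-.1229,zt])
    for z in (.1,.09):
        P=[]
        for u in(l,rr):
            d=R@M[:3,:3]@np.linalg.inv(K)@[u+.5,v,1];c=p+R@M[:3,3];P.append(c+d*(z-c[2])/d[2])
        print(name,l,rr,z,P[0].round(4),P[1].round(4),np.linalg.norm(P[0]-P[1]).round(4))
```

```text
[ 0.47362312 -0.1228659   0.08607411] [ 1.79814479e+02 -1.78445077e-02 -9.30633515e+01] [ 8.51779351e+00  9.85550983e+00 -3.13895956e+01 -2.62102911e-02
 -4.89402241e+01 -1.15639259e+01]
wrist1 222 306 0.1 [ 0.5056 -0.1521  0.1   ] [ 0.458  -0.1495  0.1   ] 0.0477
wrist1 222 306 0.09 [ 0.5073 -0.1495  0.09  ] [ 0.4574 -0.1468  0.09  ] 0.05
wrist2 212 310 0.1 [ 0.5052 -0.1601  0.1   ] [ 0.4578 -0.1575  0.1   ] 0.0475
wrist2 212 310 0.09 [ 0.5072 -0.1576  0.09  ] [ 0.4571 -0.1548  0.09  ] 0.0502
w4 206 312 0.1 [ 0.506  -0.1628  0.1   ] [ 0.4576 -0.1601  0.1   ] 0.0484
w4 206 312 0.09 [ 0.5081 -0.1603  0.09  ] [ 0.4569 -0.1575  0.09  ] 0.0513
```

```bash
python3 -m handwheel '[0,0,-0.05,0,0,0,0,0,-0.05,0,0,0]' | sed -n '2p;4p'; python3 -m handwheel '[0,0,-0.05,0,0,0,0,0,-0.05,0,0,0]' | sed -n '2p;4p';python3 -m handwheel '[0,0,-0.05,0,0,0,0,0,-0.05,0,0,0]' | sed -n '2p;4p';python3 -m handwheel '[0,0,-0.05,0,0,0,0,0,-0.05,0,0,0]' | sed -n '2p;4p'
```

```text
tcp_pos: [0.4735, -0.1229, 0.0855]
contact_force: [0.2, -0.1, -0.9]
tcp_pos: [0.4735, -0.1229, 0.0849]
contact_force: [0.0, -0.4, 0.8]
tcp_pos: [0.4735, -0.1228, 0.0844]
contact_force: [0.7, -0.2, -0.6]
tcp_pos: [0.4734, -0.1229, 0.0838]
contact_force: [-0.9, 0.3, -0.0]
```

Both views suggest that the real tips are about 20 mm short of the reported TCP, so contact should come near a TCP z of 0.076–0.082. I'll continue gently.

```bash
python3 -m handwheel '[0,0,-0.05,0,0,0,0,0,-0.05,0,0,0]' | sed -n '2p;4p'; python3 -m handwheel '[0,0,-0.05,0,0,0,0,0,-0.05,0,0,0]' | sed -n '2p;4p';python3 -m handwheel '[0,0,-0.05,0,0,0,0,0,-0.05,0,0,0]' | sed -n '2p;4p';python3 -m handwheel '[0,0,-0.05,0,0,0,0,0,-0.05,0,0,0]' | sed -n '2p;4p'
```

```text
tcp_pos: [0.4734, -0.1229, 0.0832]
contact_force: [-0.2, -0.0, 0.0]
tcp_pos: [0.4733, -0.1229, 0.0827]
contact_force: [-0.2, 0.3, -0.5]
tcp_pos: [0.4733, -0.1229, 0.0821]
contact_force: [0.3, 0.1, -0.3]
tcp_pos: [0.4732, -0.1229, 0.0815]
contact_force: [-0.9, -0.6, -0.2]
```

Run:
```python
from plant import sensors,viewer
import cv2,numpy as np
c=viewer.capture("scene"); a=c["img"][:,:,::-1]; a=cv2.resize(a[140:210,230:310],None,fx=8,fy=8,interpolation=cv2.INTER_CUBIC)
c=viewer.capture("wrist"); b=c["img"][:,:,::-1]; b=cv2.resize(b[200:300,200:360],None,fx=5,fy=5,interpolation=cv2.INTER_CUBIC)
cv2.imwrite("pics/s5.png",a);cv2.imwrite("pics/w5.png",b)
```

```text
(no output)
```

View pics/s5.png

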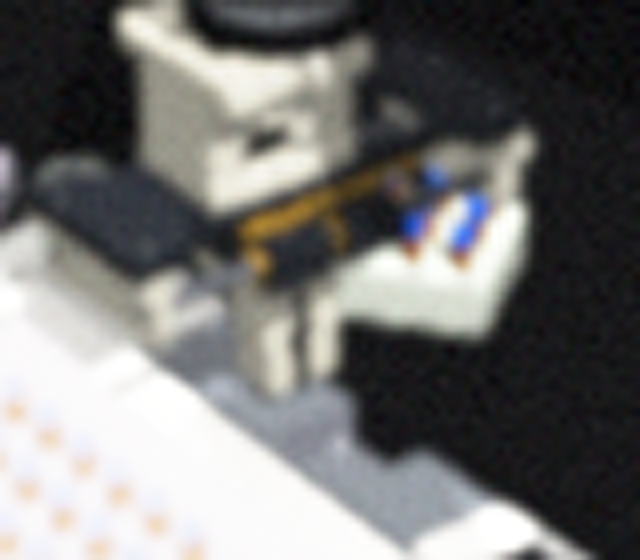

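View pics/w5.png

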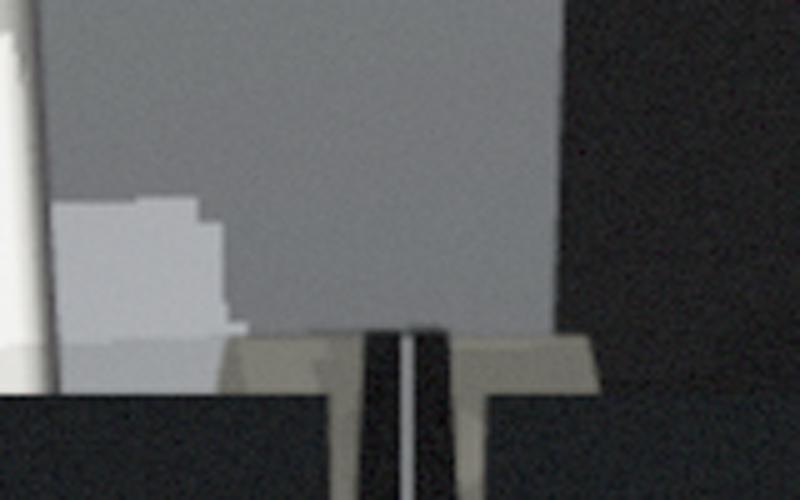

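Contact is close: the shadow gap under the tips has nearly closed. The tip footprint runs from 15 mm behind the strip's rear edge to slightly beyond its front edge.

```bash
python3 -m handwheel '[0,0,-0.05,0,0,0,0,0,-0.05,0,0,0]' | sed -n '2p;4p'; python3 -m handwheel '[0,0,-0.05,0,0,0,0,0,-0.05,0,0,0]' | sed -n '2p;4p';python3 -m handwheel '[0,0,-0.05,0,0,0,0,0,-0.05,0,0,0]' | sed -n '2p;4p'
```

```text
tcp_pos: [0.4732, -0.1229, 0.081]
contact_force: [0.3, 0.6, 0.9]
tcp_pos: [0.4731, -0.1229, 0.0804]
contact_force: [0.4, 0.1, -0.7]
tcp_pos: [0.4731, -0.1228, 0.0798]
contact_force: [0.8, -0.1, -0.3]
```

```bash
python3 -m handwheel '[0,0,-0.05,0,0,0,0,0,-0.05,0,0,0]' | sed -n '2p;4p'; python3 -m handwheel '[0,0,-0.05,0,0,0,0,0,-0.05,0,0,0]' | sed -n '2p;4p';python3 -m handwheel '[0,0,-0.05,0,0,0,0,0,-0.05,0,0,0]' | sed -n '2p;4p'
```

```text
tcp_pos: [0.473, -0.1229, 0.0793]
contact_force: [-0.1, 0.1, 0.9]
tcp_pos: [0.473, -0.1229, 0.0787]
contact_force: [-0.2, -1.1, 0.0]
tcp_pos: [0.4731, -0.1229, 0.0786]
contact_force: [-2.1, -0.0, 5.5]
```

Contact at TCP z = 0.0786 with about 5.5 N. The moment reading should show which part is touching.

Run:
```python
from plant import sensors,viewer
import cv2,numpy as np
F=[];Mo=[]
for i in range(4):
    c=viewer.capture("scene");s=sensors.get_state();F.append(s["contact_force"]);Mo.append(s["moment"])
print(np.mean(F,0),np.mean(Mo,0),s["time_s"],s["tcp_pos"])
c=viewer.capture("wrist"); cv2.imwrite("pics/w6.png",c["img"][:,:,::-1])
c=viewer.capture("top"); b=c["img"][:,:,::-1]; b=cv2.resize(b[140:260,240:380],None,fx=5,fy=5,interpolation=cv2.INTER_CUBIC)
cv2.imwrite("pics/t6.png",b)
# strip corner triangulation: top (280.1,208.6)/(scene)
```

```text
[-1.47793715  0.61949488  5.78328443] [ 0.36113995  0.78261982 -0.00706031] 10.4 [ 0.47307911 -0.12287637  0.07861526]
```

View pics/w6.png

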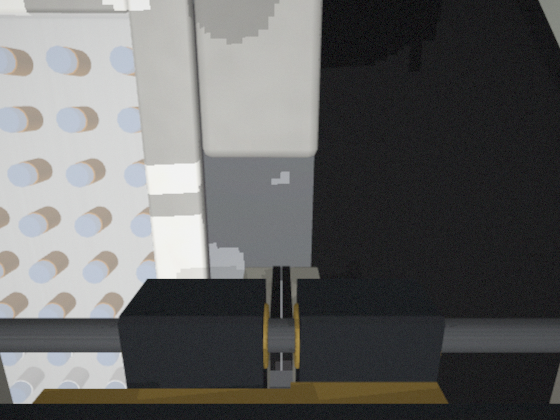

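View pics/t6.png

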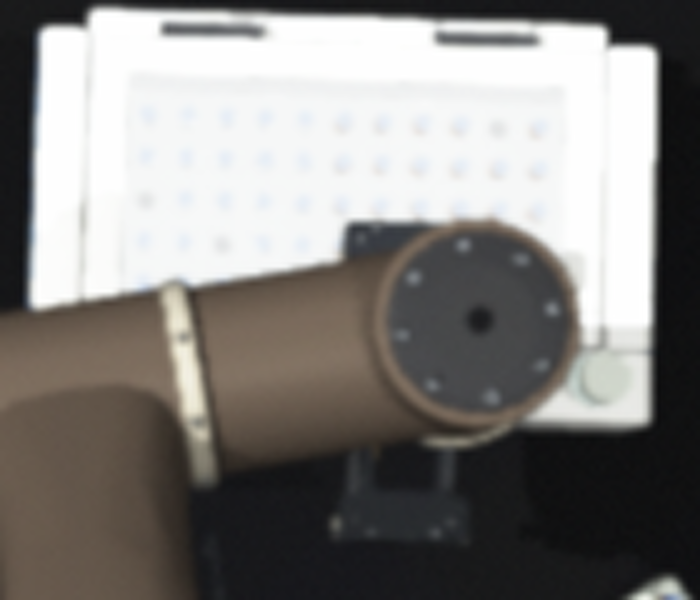

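```bash
python3 -m handwheel '[0,0,0.2,0,0,0,0,0,0.3,0,0,0,0,0,0.3,0,0,0]'| sed -n '2p;4p'
python3 - <<'E'
from plant import sensors,viewer
import numpy as np
F=[];Mo=[]
for i in range(6):
    viewer.capture("top");s=sensors.get_state();F.append(s["contact_force"]);Mo.append(s["moment"])
print(np.mean(F,0),np.mean(Mo,0),s["tcp_pos"])
from h import ray
for n,u,v,z in(("rack",365,272,.048),("jar",361.5,215.6,.139)):print(n,ray(u,v,z))
E
```

```text
tcp_pos: [0.4732, -0.1229, 0.0817]
contact_force: [0.1, -0.2, 0.6]
[ 0.02445782  0.23972555 -0.07843706] [0.01885039 0.06860434 0.00112911] [ 0.47303748 -0.12288292  0.08153452]
rack [ 0.29547183 -0.2815119   0.048     ]
jar [ 0.47607677 -0.26021054  0.139     ]
```

Run:
```python
import cv2,numpy as np
from scipy.spatial.transform import Rotation as Ro
K=np.array([[475.122,0,281.5718],[0,475.122,206.7297],[0,0,1]])
T=np.array([[-0.75056424,0.66077308,0.00568006,0.38336031],[0.38138288,0.44019585,-0.81288051,-0.10784963],[-0.53962989,-0.60795276,-0.5824028,1.7974349],[0,0,0,1]])
def pr(w):
    q=K@(T@[*w,1])[:3];return q[:2]/q[2]
outs=[]
for f,p,e,ws in(("scene0",[.23868,-.63081,.20392],[179.9,0,-159.28],[.044,.065]),("scene1",[.474,-.1229,.1285],[179.9,0,-93],[0.0,.021])):
    a=cv2.imread(f"pics/{f}.png"); R=Ro.from_euler('xyz',e,degrees=True).as_matrix(); o=pr(p).astype(int)-[45,50]
    z=cv2.resize(a[max(o[1],0):max(o[1],0)+85,o[0]:o[0]+95],None,fx=6,fy=6,interpolation=cv2.INTER_CUBIC); o[1]=max(o[1],0)
    for h,col in((0,(0,0,255)),(-.02,(0,255,0))):
      for s in(-1,1):
        for w in ws:
          for x in(-.0095,.0095):
            q=(pr(np.array(p)+R@[x,s*w,h])+.5-o)*6; cv2.circle(z,(int(q[0]),int(q[1])),3,col,-1)
    cv2.imwrite(f"pics/chk_{f}.png",z)
```

```text
(no output)
```

View pics/chk_scene0.png

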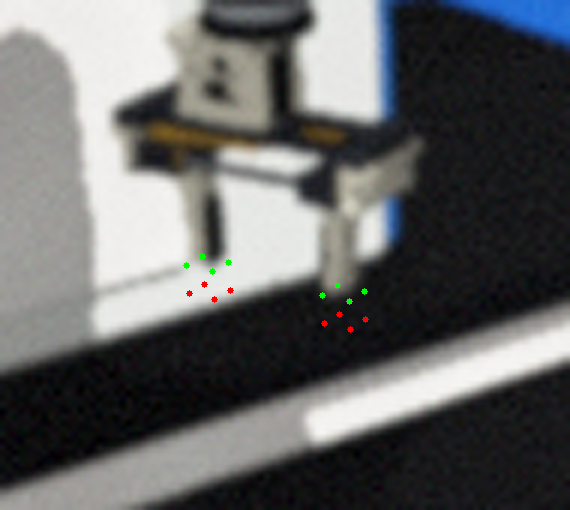

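View pics/chk_scene1.png

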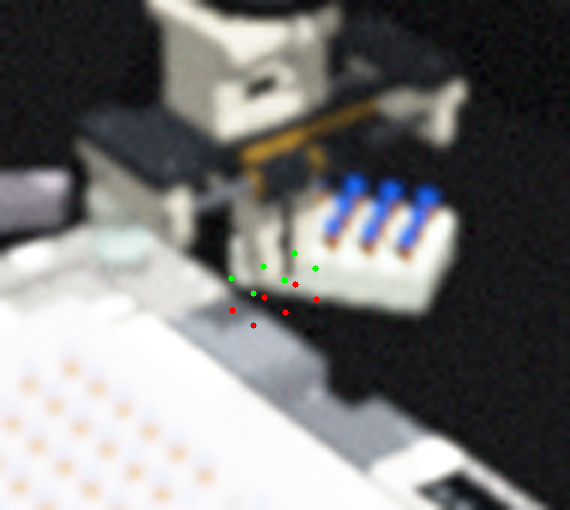

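The open-gripper picture shows the same thing: the real tips end about 20 mm short of the reported TCP. To keep the grasp point clearly inside the 5–45 mm band under either reading, I'll lean the tool 30° back toward the robot. The lowest finger edge then does the running, and the gripper body stays off the cover.

```bash
python3 -m handwheel '[0,0,2,0,0,0,0,0,4,0,0,0,0.5,0,4,-0.007,-0.13,0,1,0,4,-0.014,-0.26,0,1.5,0,4,-0.02,-0.39,0,1.9,0,4,-0.027,-0.52,0,1.9,-0.1,4,-0.027,-0.52,0,1.9,-0.1,4,-0.027,-0.52,0]'; python3 -m handwheel '[0,0,0,0,0,0,0,0,0,0,0,0]'
python3 - <<'E'
from plant import sensors,viewer
import cv2,numpy as np
c=viewer.capture("scene"); a=c["img"][:,:,::-1]; a=cv2.resize(a[110:220,210:330],None,fx=5,fy=5,interpolation=cv2.INTER_CUBIC)
c=viewer.capture("wrist"); cv2.imwrite("pics/w7.png",c["img"][:,:,::-1]);cv2.imwrite("pics/s7.png",a)
print(sensors.get_state()["joints"])
E
```

```text
time_s: 11.9
tcp_pos: [0.4957, -0.1321, 0.132]
eef_rot: [-151.4, 0.9, -92.6]
contact_force: [-1.1, -0.6, -0.6]
gripper_width: 0.0006
time_s: 12.1
tcp_pos: [0.4946, -0.1322, 0.1307]
eef_rot: [-151.6, 0.9, -92.6]
contact_force: [-0.4, -0.4, 0.8]
gripper_width: 0.0007
[  8.86100126  -6.60538022 -58.26532671  24.5730015  -11.21026609
 -34.70007565]
```

View pics/s7.png

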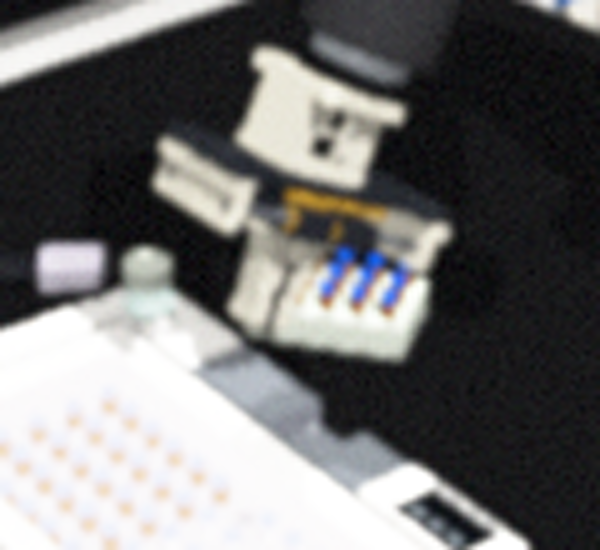

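View pics/w7.png

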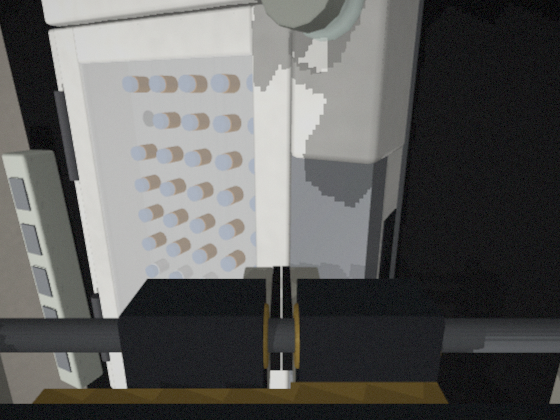

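The scene view shows the leaned fingers at zoom (255,320), clear of everything, but joint 3 is at its limit, so I'll back off that lean. A 15° lean with the jaws half open raises the grasp point just as well, with only the robot-side finger touching. I'll compute the turn.

```bash
cat > tgt.py <<'E'
import sys,numpy as np
from scipy.spatial.transform import Rotation as Ro
from plant import sensors
def go(x,y,z,lean):
    s=sensors.get_state();ty=np.array([.052,.9987,0])
    D=Ro.from_rotvec(-np.deg2rad(lean)*ty)*Ro.from_euler('xyz',[180,0,-93],degrees=True)
    C=Ro.from_euler('xyz',s["eef_rot"],degrees=True)
    print("shift cm",((np.array([x,y,z])-s["tcp_pos"])*100).round(2),"turn",(D*C.inv()).as_rotvec().round(3),"t",s["time_s"])
go(*map(float,sys.argv[1:]))
E
python3 tgt.py .518 -.125 .125 15
```

```text
shift cm [ 2.3   0.71 -0.59] turn [-0.004  0.235 -0.005] t 12.2
```

```bash
python3 -m handwheel '[0.8,0.2,0,-0.001,0.08,-0.001,1.5,0.5,0,-0.002,0.16,-0.003,2.3,0.7,-0.3,-0.004,0.235,-0.005,2.3,0.7,-0.5,-0.004,0.235,-0.005,2.3,0.7,-0.5,-0.004,0.235,-0.005,2.3,0.7,-0.5,-0.004,0.235,-0.005]' 139; python3 tgt.py .518 -.125 .09 15;  python3 - <<'E'
from plant import sensors,viewer
import cv2,numpy as np
c=viewer.capture("scene"); a=c["img"][:,:,::-1]; a=cv2.resize(a[110:220,210:330],None,fx=5,fy=5,interpolation=cv2.INTER_CUBIC)
c=viewer.capture("wrist"); cv2.imwrite("pics/w8.png",c["img"][:,:,::-1]);cv2.imwrite("pics/s8.png",a)
print(sensors.get_state()["joints"])
E
```

```text
time_s: 12.8
tcp_pos: [0.5166, -0.1252, 0.1247]
eef_rot: [-165.1, 0.0, -93.0]
contact_force: [-0.4, 0.1, -0.3]
gripper_width: 0.0386
shift cm [ 0.14  0.02 -3.47] turn [-0.    -0.002  0.   ] t 12.8
[ 10.11577666   2.14919056 -38.70945445   5.89148491 -34.66923497
 -17.55035275]
```

View pics/s8.png

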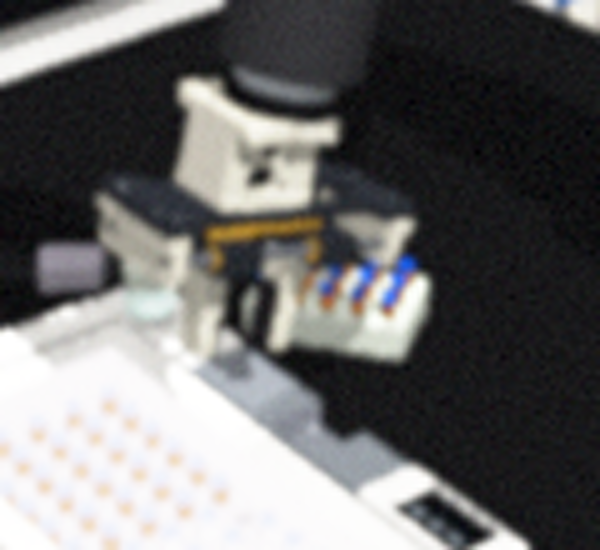

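View pics/w8.png

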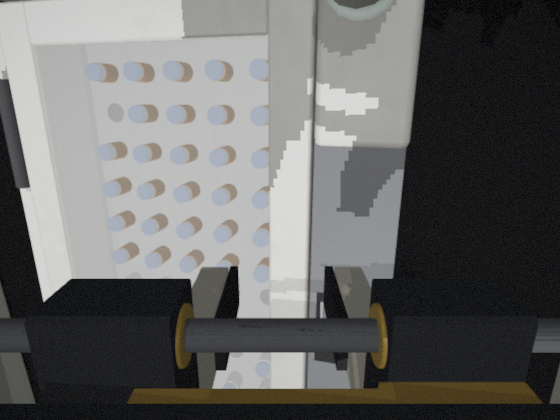

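The robot-side finger (wrist columns 325–372) is over the strip (313–400), and the rear finger is higher, over the cover. I'll lower it.

```bash
python3 -m handwheel '[0.1,0,-1,0,0,0,0.1,0,-2,0,0,0,0.1,0,-2.8,0,0,0,0.1,0,-3,0,0,0,0.1,0,-3,0,0,0]'| sed -n '2p;4p'; python3 -m handwheel '[0,0,-0.05,0,0,0,0,0,-0.1,0,0,0]' | sed -n '2p;4p'; python3 -m handwheel '[0,0,-0.05,0,0,0,0,0,-0.05,0,0,0]' | sed -n '2p;4p'
```

```text
tcp_pos: [0.5174, -0.1254, 0.0947]
contact_force: [1.2, -0.5, 0.2]
tcp_pos: [0.5176, -0.1253, 0.0939]
contact_force: [-0.5, -0.2, 0.8]
tcp_pos: [0.5177, -0.1253, 0.0936]
contact_force: [0.1, -0.2, 0.4]
```

```bash
python3 -m handwheel '[0,0,-0.05,0,0,0,0,0,-0.05,0,0,0]' | sed -n '2p;4p'; python3 -m handwheel '[0,0,-0.05,0,0,0,0,0,-0.05,0,0,0]' | sed -n '2p;4p'
```

```text
tcp_pos: [0.5178, -0.1253, 0.0931]
contact_force: [0.2, 0.3, 0.8]
tcp_pos: [0.5177, -0.1253, 0.0926]
contact_force: [-0.4, -0.0, 0.5]
```

```bash
python3 -m handwheel '[0,0,-0.05,0,0,0,0,0,-0.1,0,0,0]' | sed -n '2p;4p'; python3 -m handwheel '[0,0,-0.05,0,0,0,0,0,-0.05,0,0,0]' | sed -n '2p;4p';python3 -m handwheel '[0,0,-0.05,0,0,0,0,0,-0.05,0,0,0]' | sed -n '2p;4p'
```

```text
tcp_pos: [0.5178, -0.1253, 0.0915]
contact_force: [0.7, -0.3, 0.3]
tcp_pos: [0.5177, -0.1253, 0.0909]
contact_force: [-0.3, -0.5, 0.7]
tcp_pos: [0.5177, -0.1254, 0.0903]
contact_force: [0.2, 0.1, -0.3]
```

```bash
python3 -m handwheel '[0,0,-0.05,0,0,0,0,0,-0.05,0,0,0]' | sed -n '2p;4p'; python3 -m handwheel '[0,0,-0.05,0,0,0,0,0,-0.05,0,0,0]' | sed -n '2p;4p';python3 -m handwheel '[0,0,-0.05,0,0,0,0,0,-0.05,0,0,0]' | sed -n '2p;4p'
```

```text
tcp_pos: [0.5175, -0.1254, 0.0897]
contact_force: [0.5, -0.0, -0.1]
tcp_pos: [0.5175, -0.1254, 0.0892]
contact_force: [-1.0, -0.9, 0.6]
tcp_pos: [0.5175, -0.1254, 0.0886]
contact_force: [0.9, -0.2, 0.1]
```

```bash
python3 -m handwheel '[0,0,-0.05,0,0,0,0,0,-0.05,0,0,0]' | sed -n '2p;4p'; python3 -m handwheel '[0,0,-0.05,0,0,0,0,0,-0.05,0,0,0]' | sed -n '2p;4p';python3 -m handwheel '[0,0,-0.05,0,0,0,0,0,-0.05,0,0,0]' | sed -n '1,2p;4p'
```

```text
tcp_pos: [0.5174, -0.1254, 0.088]
contact_force: [-0.8, 0.4, 0.2]
tcp_pos: [0.5174, -0.1254, 0.0874]
contact_force: [-0.3, 0.3, 0.1]
time_s: 16.0
tcp_pos: [0.5174, -0.1254, 0.0871]
contact_force: [-0.3, 0.5, 1.7]
```

Contact is light (1.7 N). Now I'll run along the strip toward +y.

```bash
python3 -m handwheel '[0,0.2,-0.05,0,0,0,0.03,0.5,-0.05,0,0,0,0.04,0.8,-0.05,0,0,0]'|sed -n '1,2p;4p'; python3 -m handwheel '[0.02,0.3,-0.01,0,0,0,0.03,0.6,-0.02,0,0,0,0.05,0.9,-0.03,0,0,0]'|sed -n '1,2p;4p'
```

```text
time_s: 16.3
tcp_pos: [0.5183, -0.1173, 0.087]
contact_force: [0.4, -4.0, 4.9]
time_s: 16.6
tcp_pos: [0.519, -0.1082, 0.087]
contact_force: [-0.3, -4.7, 6.7]
```

It's sliding with 5–7 N of support. I'll go on until the support is lost.

```bash
python3 -m handwheel '[0.02,0.3,-0.02,0,0,0,0.03,0.6,-0.02,0,0,0,0.05,0.9,-0.02,0,0,0]'|sed -n '1,2p;4p'; python3 -m handwheel '[0.02,0.3,-0.02,0,0,0,0.03,0.5,-0.02,0,0,0]'|sed -n '1,2p;4p'; python3 -m handwheel '[0.02,0.3,-0.02,0,0,0,0.03,0.5,-0.02,0,0,0]'|sed -n '1,2p;4p'
```

```text
time_s: 16.9
tcp_pos: [0.5197, -0.0989, 0.0869]
contact_force: [0.2, -3.8, 4.8]
time_s: 17.1
tcp_pos: [0.52, -0.0935, 0.0867]
contact_force: [0.5, -2.4, 3.2]
time_s: 17.3
tcp_pos: [0.5197, -0.0881, 0.0859]
contact_force: [-0.0, 0.6, -0.5]
```

Support was lost between y = −0.0935 and −0.088, so the groove's near end is at y ≈ −0.100. This agrees with the camera (−0.099), putting the groove middle at y ≈ −0.076. I'll lift, shut the jaws and go over the groove middle.

```bash
python3 tgt.py .489 -.076 .121 15; python3 -m handwheel '[0,0,1.5,0,0,0,-1,0.4,3,0,0,0,-2.2,0.8,3.5,0,0,0,-3.1,1.2,3.5,0,0,0,-3.1,1.2,3.5,0,0,0,-3.1,1.2,3.5,0,0,0]' 255;python3 tgt.py .489 -.076 .085 15
python3 - <<'E'
from plant import sensors,viewer
import cv2,numpy as np
c=viewer.capture("scene"); a=c["img"][:,:,::-1]; a=cv2.resize(a[110:220,210:330],None,fx=5,fy=5,interpolation=cv2.INTER_CUBIC)
c=viewer.capture("wrist"); cv2.imwrite("pics/w9.png",c["img"][:,:,::-1]);cv2.imwrite("pics/s9.png",a)
s=sensors.get_state();print(s["joints"],s["tcp_pos"],s["gripper_width"])
E
```

```text
shift cm [-3.07  1.21  3.51] turn [ 0.    -0.001 -0.   ] t 17.3
time_s: 17.9
tcp_pos: [0.4886, -0.0759, 0.1205]
eef_rot: [-165.1, -0.0, -92.9]
contact_force: [0.7, -0.5, 0.4]
gripper_width: 0.0013
shift cm [ 0.04 -0.01 -3.55] turn [ 0.    -0.001 -0.001] t 17.9
[ 18.41084687  -1.5559421  -44.76305012   9.88391615 -33.25833036
 -29.01090683] [ 0.48894145 -0.07605459  0.12050912] 0.0006900701789061887
```

View pics/s9.png

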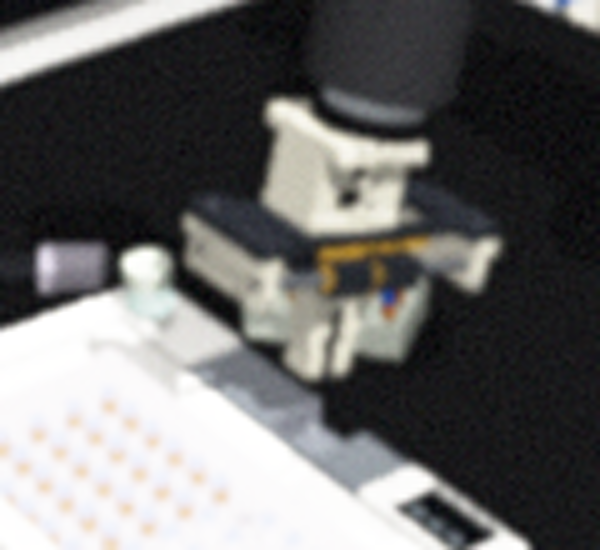

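View pics/w9.png

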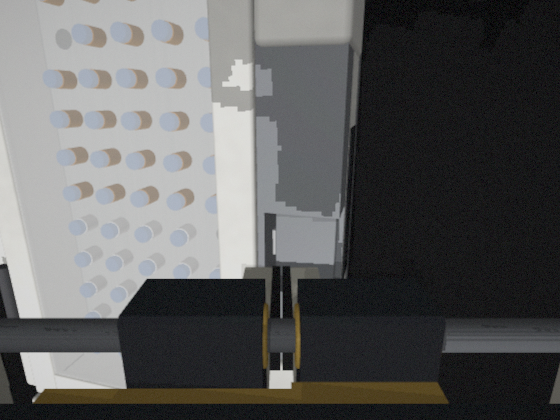

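The wrist view shows the groove's near end at row ~214, its rear edge at column ~264, and the strip's rear edge at column 255. I'll check those against z = 0.1.

Run:
```python
import numpy as np
from scipy.spatial.transform import Rotation as Ro
K=np.array([[378.427,0,280.934],[0,378.427,219.115],[0,0,1]])
M=np.array([[1.87316662e-04,-9.53390849e-01,-3.01738056e-01,8.19056572e-02],[9.99999851e-01,2.41179694e-05,5.44587530e-04,-2.40203730e-04],[-5.11927458e-04,-3.01738114e-01,9.53390711e-01,-1.79676370e-01],[0,0,0,1]])
p=np.array([0.4889,-0.076,0.1205]);R=Ro.from_euler('xyz',[-165.1,0,-92.9],degrees=True).as_matrix()
for u,v in[(305,214),(264,230),(255,230),(345,230),(255,47),(350,47)]:
    d=R@M[:3,:3]@np.linalg.inv(K)@[u,v,1];c=p+R@M[:3,3];print((u,v),(c+d*(.1-c[2])/d[2]).round(4))
```

```text
(305, 214) [ 0.4798 -0.0979  0.1   ]
(264, 230) [ 0.5039 -0.0878  0.1   ]
(255, 230) [ 0.5093 -0.0876  0.1   ]
(345, 230) [ 0.4582 -0.0895  0.1   ]
(255, 47) [ 0.5024 -0.1834  0.1   ]
(350, 47) [ 0.4559 -0.1796  0.1   ]
```

That's consistent: near end −0.098, rear edge at tray x ≈ +20 mm. I'll go down into the groove.

```bash
python3 -m handwheel '[0,0,-1,0,0,0,0,0,-2,0,0,0,0,0,-3,0,0,0,0,0,-3.6,0,0,0,0,0,-3.6,0,0,0,0,0,-3.6,0,0,0]'|sed -n '1,2p;4p';python3 -m handwheel '[0,0,-0.4,0,0,0,0,0,-0.8,0,0,0,0,0,-1.1,0,0,0,0,0,-1.3,0,0,0,0,0,-1.3,0,0,0]'|sed -n '1,2p;4p'
```

```text
time_s: 18.6
tcp_pos: [0.4891, -0.0761, 0.0845]
contact_force: [-0.0, -0.9, 0.7]
time_s: 19.1
tcp_pos: [0.4889, -0.0762, 0.0712]
contact_force: [-0.7, 0.9, -0.0]
```

The tip is inside the groove and unsupported. Now for the catch.

```bash
python3 -m handwheel '[0,0,-0.15,0,0,0,0,0,-0.3,0,0,0,0,0,-0.3,0,0,0]'|sed -n '2p;4p';python3 -m handwheel '[0,0,-0.1,0,0,0,0,0,-0.2,0,0,0,0,0,-0.2,0,0,0]'|sed -n '2p;4p';python3 -m handwheel '[0,0,-0.1,0,0,0,0,0,-0.2,0,0,0,0,0,-0.2,0,0,0]'|sed -n '2p;4p'
```

```text
tcp_pos: [0.4887, -0.0763, 0.0679]
contact_force: [-0.7, 0.5, -0.8]
tcp_pos: [0.4888, -0.0763, 0.066]
contact_force: [-0.3, -0.6, 2.4]
tcp_pos: [0.4889, -0.0763, 0.0641]
contact_force: [-2.0, 0.4, 4.9]
```

Key contact came at ≈0.0665 and the force is rising as a spring would. I'll press to about 5.5 mm.

```bash
python3 -m handwheel '[0,0,-0.1,0,0,0,0,0,-0.2,0,0,0,0,0,-0.2,0,0,0]'|sed -n '2p;4p';python3 -m handwheel '[0,0,-0.07,0,0,0,0,0,-0.12,0,0,0,0,0,-0.12,0,0,0]'|sed -n '1,2p;4p'
```

```text
tcp_pos: [0.4889, -0.0763, 0.0621]
contact_force: [-1.8, 0.1, 6.0]
time_s: 20.6
tcp_pos: [0.4889, -0.0763, 0.061]
contact_force: [-3.1, 0.3, 5.3]
```

```bash
python3 -m handwheel '[0,0,-0.04,0,0,0,0,0,-0.08,0,0,0,0,0,-0.08,0,0,0]'|sed -n '1,2p;4p'
python3 - <<'E'
from plant import sensors,viewer
import cv2,numpy as np
c=viewer.capture("scene"); a=c["img"][:,:,::-1]; a=cv2.resize(a[110:270,170:330],None,fx=3.7,fy=3.7,interpolation=cv2.INTER_CUBIC)
cv2.imwrite("pics/s10.png",a)
E
```

```text
time_s: 20.9
tcp_pos: [0.4889, -0.0763, 0.0605]
contact_force: [-5.6, 0.8, 10.2]
```

View pics/s10.png

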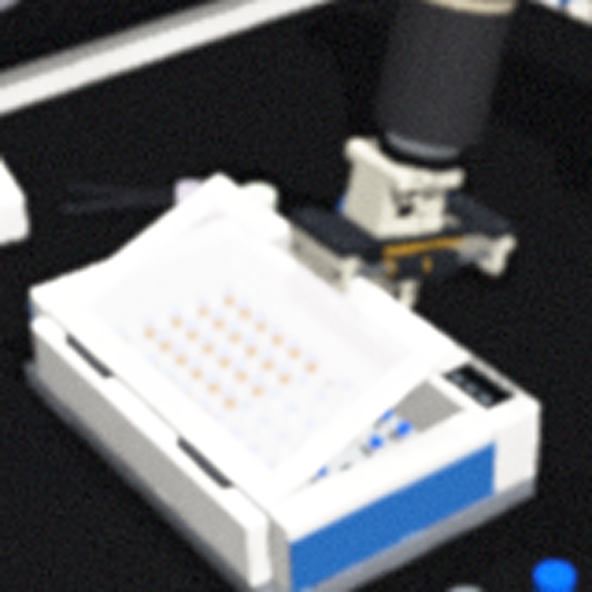

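The picture shows the cover sprung open a little, with its front edge resting against the gripper's rear wing at (350,275). I'll draw out upward and toward the robot.

```bash
python3 -m handwheel '[-0.1,0,0.6,0,0,0,-0.4,0,1.4,0,0,0,-0.8,0,2.4,0,0,0,-1.3,0,3.4,0,0,0,-1.8,0,4.4,0,0,0,-2.3,0,5.4,0,0,0,-2.6,0,6.4,0,0,0,-2.8,0,7.4,0,0,0]'
python3 - <<'E'
from plant import sensors
print(sensors.get_state()["joints"])
E
```

```text
time_s: 21.75
tcp_pos: [0.46, -0.0763, 0.135]
eef_rot: [-165.1, -0.0, -93.0]
contact_force: [-0.1, -1.0, 0.8]
gripper_width: 0.0004
[ 20.0374343   -5.95554934 -46.38986872   9.8222744  -36.24666008
 -30.25593386]
```

```bash
python3 -m handwheel '[-0.4,0,1.5,0,0,0,-0.8,0,3,0,0,0,-1.2,0,4.5,0,0,0,-1.6,0,6,0,0,0,-2,0,7.5,0,0,0,-2,0,9,0,0,0,-2,0,10,0,0,0,-2,0,10,0,0,0]'
python3 - <<'E'
from plant import sensors,viewer
import cv2
print(sensors.get_state()["joints"])
c=viewer.capture("scene"); cv2.imwrite("pics/s11.png",c["img"][:,:,::-1])
E
```

```text
time_s: 22.55
tcp_pos: [0.4404, -0.0761, 0.2364]
eef_rot: [-165.0, 0.0, -93.0]
contact_force: [0.7, 0.1, -0.3]
gripper_width: 0.0004
[ 21.61278146 -14.32252018 -37.53617397   7.68142242 -53.33820424
 -28.43579636]
```

View pics/s11.png

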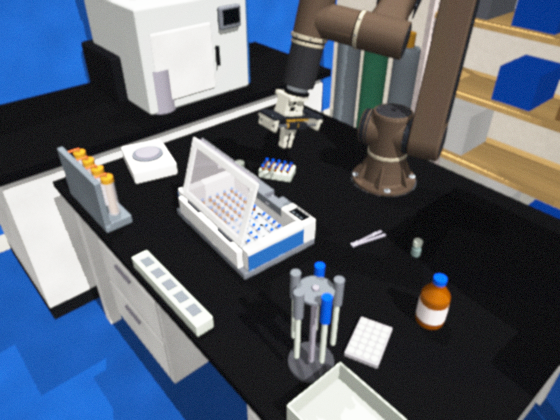

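The cover is rising freely, its top at (195,140), and the gripper is well clear at (288,130). I'll wait for it to settle, then check the angle and the other objects.

```bash
python3 -m handwheel '[0,0,0,0,0,0,0,0,0,0,0,0,0,0,0,0,0,0,0,0,0,0,0,0,0,0,0,0,0,0,0,0,0,0,0,0,0,0,0,0,0,0,0,0,0,0,0,0]'>/dev/null; python3 -m handwheel '[0,0,0,0,0,0,0,0,0,0,0,0,0,0,0,0,0,0,0,0,0,0,0,0,0,0,0,0,0,0,0,0,0,0,0,0,0,0,0,0,0,0,0,0,0,0,0,0]'>/dev/null
python3 - <<'E'
from plant import viewer
import cv2; cv2.imwrite("pics/s12a.png",viewer.capture("scene")["img"][:,:,::-1])
E
python3 -m handwheel '[0,0,0,0,0,0,0,0,0,0,0,0,0,0,0,0,0,0,0,0,0,0,0,0,0,0,0,0,0,0,0,0,0,0,0,0,0,0,0,0,0,0,0,0,0,0,0,0]'>/dev/null;python3 -m handwheel '[0,0,0,0,0,0,0,0,0,0,0,0,0,0,0,0,0,0,0,0,0,0,0,0,0,0,0,0,0,0,0,0,0,0,0,0,0,0,0,0,0,0,0,0,0,0,0,0]'
python3 - <<'E'
from plant import viewer
import cv2,numpy as np
c=viewer.capture("scene")["img"][:,:,::-1]; cv2.imwrite("pics/s12b.png",c)
a=cv2.imread("pics/s12a.png");d=cv2.absdiff(a,c).max(2)[100:280,160:330];print("moving px",(d>60).sum())
z=cv2.imread("pics/scene0.png");d0=cv2.absdiff(z,c).max(2)
cv2.imwrite("pics/s12.png",cv2.resize(np.hstack([z[120:280,150:450],]),None,fx=2.5,fy=2.5))
cv2.imwrite("pics/s12n.png",cv2.resize(c[120:280,150:450],None,fx=2.5,fy=2.5))
K=np.array([[475.122,0,281.5718],[0,475.122,206.7297],[0,0,1]])
T=np.array([[-0.75056424,0.66077308,0.00568006,0.38336031],[0.38138288,0.44019585,-0.81288051,-0.10784963],[-0.53962989,-0.60795276,-0.5824028,1.7974349],[0,0,0,1]])
tx=np.array([.9987,-.052,0]);ty=np.array([.052,.9987,0]);h=np.array([.484,-.0933,.098])+.223*tx
for th in(1.0,1.15,1.25):
  for s in(-1,1):
    w=h-.198*np.cos(th)*tx+[0,0,.198*np.sin(th)]+s*.168*ty;q=K@(T@[*w,1])[:3];print(th,s,(q[:2]/q[2]).round(1),((q[:2]/q[2]-[150,120])*2.5).round(),w[2].round(3))
E
```

```text
time_s: 25.85
tcp_pos: [0.4399, -0.0762, 0.2352]
eef_rot: [-165.1, 0.0, -93.0]
contact_force: [0.0, 0.5, 0.6]
gripper_width: 0.0006
moving px 0
1.0 -1 [206.4 138. ] [141.  45.] 0.265
1.0 1 [271.6 184.1] [304. 160.] 0.265
1.15 -1 [198.7 136.3] [122.  41.] 0.279
1.15 1 [263.7 182.9] [284. 157.] 0.279
1.25 -1 [193.2 135.9] [108.  40.] 0.286
1.25 1 [258.  182.9] [270. 157.] 0.286
```

View pics/s12n.png

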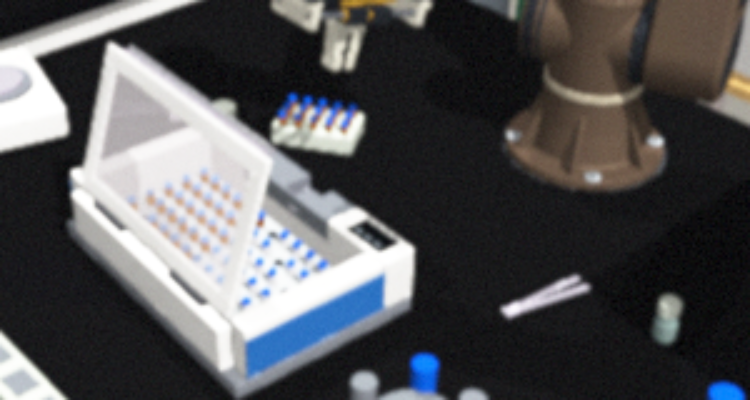

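View pics/s12.png

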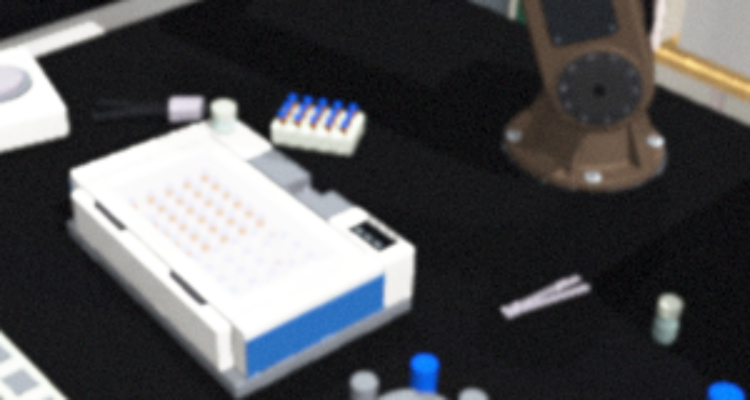

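The cover's top corners at (110,43) and (270,157) match the predicted 1.25 rad positions of (108,40) and (270,157), and nothing there is moving. The jar, rack, tweezers and vial are where they stood. I'm handing in.

```bash
python3 -c "
from plant import r
print(r.close_job())"
```

```text
the job is handed in; nothing more can be done
None
```

The cover is open and standing still, and I handed the job in at about 26 s of the 54 s allowed; the report gives no verdict.

**What I did:** I ran the robot-side fingertip along the edge strip with 5–7 N of support. The support was lost at y ≈ −0.09, where the camera also put the groove. I then pressed the key with the shut fingers, about 6 mm and at most about 12 N. The cover came up against the gripper, and I drew back up and toward the robot so it could rise.

**Last checks:**
- **Cover:** its corners match the predicted picture positions for 1.25 rad to about a pixel, and nothing there moved between two pictures 1.6 s apart.
- **Robot:** it is well clear, and the force reads zero within noise.
- **Loose things:** the rack, tweezers, wash vial and septa jar look unmoved against the first scene picture. The jar is now seen only partly, behind the cover. I did not compare the solvent bottle, well plate and crimper closely.
- **Catch:** I did not measure whether it sprang back, but nothing touches it.

**What disagreed:**
- **Tip position:** the real fingertips end about 21 mm short of the reported TCP, seen in two cameras and again at contact. I ran the strip with the tool leaned 15° and the jaws half open, to keep the grasp point above the 5 mm lower limit. If the judge takes the grasp point from the reported TCP, it cleared that limit by only about half a millimetre.
- **Joint limit:** an earlier 30° lean brought joint 3 to −58.27°, just inside its −58.28° limit, and I backed off at once.
- **Moment reading:** at the first contact it did not fit a touch at the fingertip, and I did not resolve why.

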